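Put a flat battery pack on charge through the dock's sprung dust flap

TASK

The charging dock has just come off the truck with its dust flap still locked for travel: turn its keeper down out of the way, draw back the travel bolt that it was blocking, then put the flat battery pack (the one with the red lamp) on charge. It goes in nose first and lamp side up, pushing the sprung flap open with its own nose, and must be pressed fully home on the contacts without forcing it, so that the flap shuts behind it. Do not shift the charged pack (green lamp) or the other things on the table.

Things in the scene. Friction and masses are not known exactly. Their poses are not given: they have to be found in the camera images.
- dock: Charging dock, fixed: a grey-green desktop unit, 240 mm wide, 191 mm high, 281 mm deep at the foot, with a pale front plate (3 mm thick) that leans back 35 degrees, a level roof and a clear window over the bay. Origin: centre of its underside; x away from the robot, y left, z up. Front and roof meet at bay z 70 mm.
- bay: The dock's bay: a chute running in square to the front, 35 degrees below level. Origin: middle of the chute floor in the plane of the front, 130 mm above the table. x down the chute (inward), y level to the left seen from the robot, z square off the chute floor (up along the front). Sizes below are in this frame, in mm.
- port (a point): Centre of the port in the front: 92 mm wide (bay y -46 to 46), 54 mm high (bay z 0 to 54), shut by the yellow dust flap. Behind it the chute, its floor at bay z 0, stays 92 mm wide to bay x 54, then narrows to 67 mm at x 80.
- lip_end (a point): Outer edge of the steel loading lip, 56 mm wide, which carries the chute floor 55 mm out of the port (bay x -55 to 0, top at z 0). Two small yellow cheeks (bay z -4 to 16) stand at y +-34 in the port, flare to +-43 at x -18 and guide the pack in; fingers beside the pack must stay in front of them.
- end_stop (a point): Fixed end stop in the chute, at bay x 182: where the pack's nose comes to rest. The tail is then 52 mm inside the front, too deep to be reached with the pack in the jaws: it is pushed there from behind with closed fingers, tilted forward under the flap's hinge.
- flap (a joint): Yellow sprung dust flap: plate 88 wide, 52 long, 2.5 mm thick, hinged at its top edge (bay x 0, z 54), swinging inward. 0 shut, grows to 1.5 rad. A spring (about 1.2 N at the free edge shut, 3 N wide open) shuts it when nothing is under it. It slides over a part in the chute (about 1.2 rad) and can shut once the part's tail is over 49 mm inside. The shot bolt stops it within 0.1 rad.
- flap_edge (a point): Middle of the flap's free (lower) edge.
- bolt (a joint): Travel bolt right of the port (seen from the robot): black round knob, 16 mm in diameter, standing 30 mm out of a slot in the front, on a bar that reaches behind the flap. 0 shot (flap locked); slides right (bay -y) to 24 mm, its end stop (fully drawn). Takes about 3 N, stays where it is left. Blocked while the keeper points at it.
- bolt_knob (a point): Middle of the bolt's knob, 16 mm out from the front; with the bolt shot it lies at bay (-16, -90, 16) mm. The knob's axis is bay x.
- keeper (a joint): Keeper: flat aluminium arm 14 mm wide, turning flat on the front about a screw at bay y -160, z 13. At 0 (up to 0.06 at the start) it points left (bay +y), its end 2 mm from the bolt knob, which jams against it. Grows as its free end is turned down, to 1.75 rad; from about 0.5 the bolt is free. Stiff pivot (about 2 N at the lug), stays where it is left.
- keeper_lug (a point): Middle of the keeper's red finger lug: round peg 12 mm in diameter on the arm, 44 mm from its screw, standing from 10 to 36 mm out from the front (this point: 23 mm out).
- contacts (a joint): Black contact carriage with brass blades at the end of the chute, facing the nose. 0 is fully out (face at bay x 172; may start up to 2 mm in), pushed in by the pack against about 5 N of drag, 10 mm when the pack is home on the end stop. Stays where it is pushed.
- flat_pack: The flat battery pack: grey-black slab 130 mm long, 62 mm wide, 36 mm high, 0.36 to 0.63 kg, with a red lamp bar across its top near the tail. Origin: centre of its underside; x to the nose (the last 10 mm are 54 mm wide and 30 mm high, with brass contacts), y left, z up out of the lamp side. Lies lamp up on the table, left or right of the dock.
- flat_pack_nose (a point): Middle of the flat pack's nose end, 18 mm above its underside.
- flat_pack_tail (a point): Middle of the flat pack's tail end (a plain flat face 62 x 36 mm), 18 mm above its underside.
- charged_pack: Bystander: a like pack with a green lamp bar, on the other side of the dock. Origin: centre of its underside; same axes.
- screwdriver: Bystander: screwdriver with an orange handle lying on the table; x along it to the tip.
- wrench: Bystander: 170 mm steel wrench lying on the table in front of the dock; x along it.
- tape_measure: Bystander: green tape measure, 70 x 36 x 62 mm, standing left of the dock.

How it is judged:
On the way, in this order (a step that is already met when the one before it is completed fails the run):
1. the keeper is turned down clear of the bolt (value of joint keeper above 0.5 rad), for 0.1 s.
2. the travel bolt is drawn (value of joint bolt above 0.018 m), for 0.1 s.
3. the flat pack's nose is in the bay and holds the flap open (x of flat_pack_nose in the frame of bay above 0.03 m and value of joint flap above 0.8 rad and contact force between flat_pack and flap above 0.3 N), for 0.1 s.
At the end, for the whole second after the job is handed in: Flat pack lies at rest in the chute, nose first and lamp up, within 4 mm of the end stop, the contact carriage pushed in more than 6 mm, the flap shut behind it (under 0.1 rad), the bolt still drawn (over 18 mm) and the keeper still down (over 0.5 rad) (y of flat_pack_tail in the frame of bay between -0.008 and 0.008 m and y of flat_pack_nose in the frame of bay between -0.008 and 0.008 m and x of flat_pack_nose in the frame of bay between 0.178 and 0.188 m and z of flat_pack_nose in the frame of bay between 0.01 and 0.026 m and angle between the x axis of flat_pack and the x axis of bay, either way round below 0.08 rad and angle between flat_pack's own z axis and vertical below 0.75 rad and value of joint contacts above 0.006 m and value of joint flap below 0.1 rad and value of joint bolt above 0.018 m and value of joint keeper above 0.5 rad and linear speed of flat_pack below 0.02 m/s); the robot touches nothing.
It fails at once if the flap is opened (over 0.3 rad) by anything but the nose of the flat pack (value of joint flap above 0.3 rad and x of flat_pack_nose in the frame of bay below -0.005 m).
It fails at once if the charged pack or another thing on the table is shifted by more than 25 mm (distance of any of charged_pack, screwdriver, wrench, tape_measure from where it was at the start of the episode above 0.025 m).
It fails at once if the pack is forced: pressed against the dock with more than 90 N (contact force between flat_pack and dock above 90 N).
It also fails if it takes over 67 s, if anything falls off the work surface, if the arm or the gripper's body presses on something with over 40 N, if the wrist force passes 120 N, or if a joint passes its speed limit or range.

ROBOT

A 7-joint arm with a two-finger parallel gripper is mounted at the origin on the work surface. World frame = base frame: x ahead of the robot, y to its left, z up, the work surface at z = 0. Lengths are in m, angles in rad, forces in N, time in s.
With the tool pointing down it reaches from about 0.425 to 0.825 m from the base axis. Payload 3.6 kg.
Tool frame: the origin (TCP) lies where the fingers leave the gripper's body, on its centre line; the fingertips stand 73 mm ahead of it and the grasp point (between the pads) lies 54 mm ahead of it; x points along the fingers, y is the direction in which the jaws open and shut, and the axes are right-handed (so a half turn about x gives the same grasp; the last joint's range is limited). The gripper opens to 85 mm and grips with 20 to 120 N. Pads are 22 mm wide; open, the fingers measure 114 mm over their backs; the gripper's body (76 mm by 85 mm) begins 54 mm behind the grasp point. The pads swing forward as they close: fully open they stand 13 mm farther back than shut.
Start: joints at [1.081, 0.615, -0.013, 1.423, 0.008, 1.103, -0.04], TCP at [0.291, -0.581, 0.304] pointing down, gripper open.
Joint ranges: [-3.12, 3.12], [-0.3, 2.06], [-1.34, 1.32], [0.26, 2.42], [-1.36, 4.5], [0.01, 1.98], [-2.84, 2.84]. Speed limits (rad/s): [2.79, 2.79, 3.14, 3.14, 3.14, 3.14, 3.14].

INTERFACE

Orientations are given as a unit quaternion [x, y, z, w].
In Python, from station import arm, snapshot, camera_info, ticket gives the robot as it stands. Calls block until the motion is done:
- arm.movep(position, orientation): joint-space move of the TCP to a pose.
- arm.line_to(position, velocity=0.15, ori=None): straight line of the TCP; ori=None keeps the orientation; velocity is the mean speed in m/s.
- arm.move_j(angles): joint-space move.
- arm.move_gripper(opening, effort=None): opening from 0.0 (shut) to 1.0 (fully open); effort is the grip in N (None keeps the last); returns when the fingers have stopped.
- arm.pause(seconds).
- arm.ik(position, orientation): joint angles nearest the present ones, or None.
- snapshot(name): name is "side" or "top"; returns the picture (420x560x3 uint8, blue, green, red); there is no depth.
- camera_info(name): a dict with "fx", "fy", "cx", "cy" (pixels), "R" (3x3) and "t" (3): a world point X has camera coordinates R X + t. Camera axes: x right, y down, z forward; pixel columns grow to the right and rows downward; lengths in m; the calibration is good to about 2 mm. A picture is of the moment at which its call begins. camera_info takes no time and is no camera call.
A pose or a line that the arm cannot do raises arm.MotionError and nothing moves.
- ticket.finish_job(): hands the job in, once; it reports no verdict.
Readings, each from a call of its own:
- arm.read_time(): time.
- arm.read_joint_positions(): joint angles.
- arm.read_dq(): joint speeds.
- arm.read_effort(): joint torques, N m.
- arm.read_tool_pos(): TCP position.
- arm.read_eef_rot(): TCP orientation.
- arm.read_ft_force(): force on the tool from outside, world axes, zero at the start.
- arm.read_wrist_torque(): the same for the moment, N m.
- arm.read_opening(): opening from 0.0 (shut) to 1.0 (fully open).
Only numpy, scipy, OpenCV 4.12 (cv2) and the standard library are available. Lean on these libraries where they do the work, as an engineer would, in place of code of your own. Each camera call takes 0.05 s, during which the arm holds its last target.

## Working session

There is one attempt and no reset: what is moved stays moved. The work goes in short steps, each a Python script; the robot and the scene stay as the last script left them, time stands still between calls to the robot, and variables do not carry over. Pictures are saved under pics/ and viewed, and the job is handed in when it is done.

```bash
ls; mkdir -p pics
python3 - <<'E'
from station import arm, snapshot, camera_info
import cv2
for n in("side","top"):
    cv2.imwrite(f"pics/{n}0.png",snapshot(n)); print(n,camera_info(n))
print(arm.read_time(),arm.read_tool_pos(),arm.read_eef_rot(),arm.read_opening())
E
```

```text
pics
side {'fx': 442.75172008470474, 'fy': 442.75172008470474, 'cx': 286.2109324348, 'cy': 205.5329942265614, 'R': array([[-0.77884004, -0.62715738,  0.00904492],
       [-0.44301583,  0.53983976, -0.71575834],
       [ 0.44401032, -0.5614683 , -0.69828947]]), 't': array([0.45497762, 0.29147705, 0.95865202])}
top {'fx': 399.19645589440023, 'fy': 399.19645589440023, 'cx': 278.4926071209051, 'cy': 209.95659264333213, 'R': array([[ 0.01357025, -0.99987575, -0.00802077],
       [-0.99512277, -0.01272105, -0.09782044],
       [ 0.09770625,  0.0093091 , -0.99517176]]), 't': array([0.02878432, 0.57242438, 0.96430127])}
0.1 [ 0.29054566 -0.58087631  0.30284387] [-0.68797809 -0.16331955  0.68837454 -0.16172002] 1.000673199655818
```

View pics/side0.png

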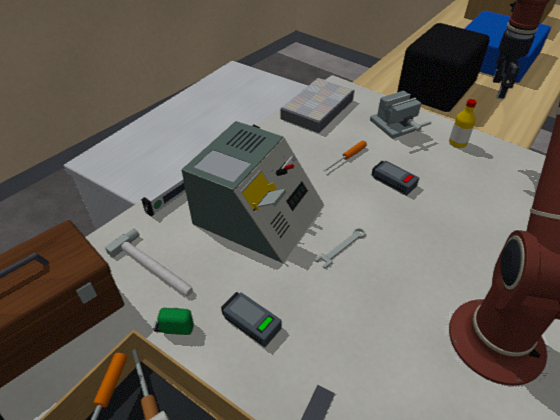

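View pics/top0.png

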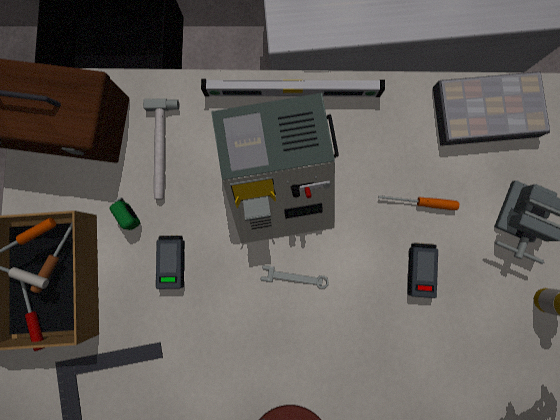

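Run:
```python
import cv2
t=cv2.imread("pics/top0.png"); s=cv2.imread("pics/side0.png")
cv2.imwrite("pics/t_dock.png",cv2.resize(t[85:250,200:350],None,fx=4.8,fy=3.6*4.8/3.6*0.75,interpolation=cv2.INTER_CUBIC))
cv2.imwrite("pics/t_dock.png",cv2.resize(t[90:250,200:350],None,fx=3.7,fy=3.7,interpolation=cv2.INTER_CUBIC))
cv2.imwrite("pics/t_pack.png",cv2.resize(t[235:305,395:455],None,fx=8,fy=8,interpolation=cv2.INTER_CUBIC))
cv2.imwrite("pics/s_dock.png",cv2.resize(s[115:265,175:335],None,fx=4,fy=4,interpolation=cv2.INTER_CUBIC))
```

```text
(no output)
```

View pics/t_dock.png

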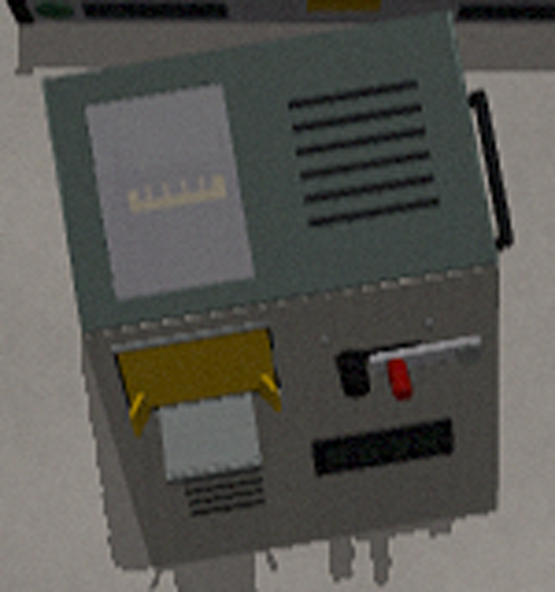

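View pics/t_pack.png

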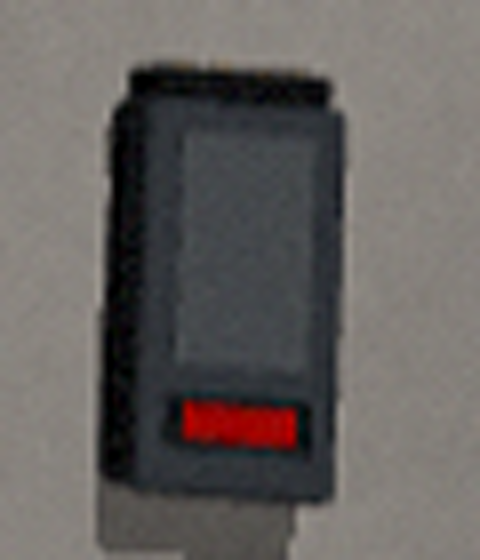

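View pics/s_dock.png

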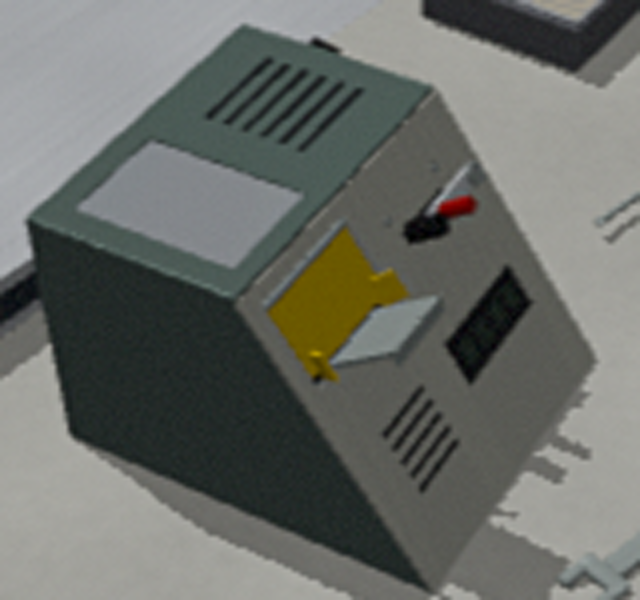

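```bash
cat > geo.py <<'E'
import numpy as np
from scipy.spatial.transform import Rotation as Rot
from scipy.optimize import least_squares
S,C=np.sin(np.radians(35)),np.cos(np.radians(35))
Rb0=np.array([[C,0,S],[0,1,0],[-S,0,C]])
def Rz(a): return Rot.from_euler('z',a).as_matrix()
def bay(p): # x,y,yaw
    return Rz(p[2])@Rb0, np.array([p[0],p[1],0.130])
def proj(ci,X):
    c=np.asarray(X)@ci['R'].T+ci['t']
    return np.stack([ci['fx']*c[...,0]/c[...,2]+ci['cx'],ci['fy']*c[...,1]/c[...,2]+ci['cy']],-1)
E
python3 - <<'E'
from geo import *
from station import camera_info
ct,cs=camera_info("top"),camera_info("side")
T=lambda u,v:np.array([u/3.7+200,v/3.7+90])
Sd=lambda u,v:np.array([u/4+175,v/4+115])
# (cam,pix,[x,y or 'L'/'R',z])
F=[(ct,T(168,480),(-55,28,0)),(ct,T(260,465),(-55,-28,0)),
(ct,T(85,333),(0,'L',70)),(ct,T(497,265),(0,'R',70)),(ct,T(150,568),(0,'L',-158.7)),(ct,T(497,512),(0,'R',-158.7)),
(ct,T(402,392),(-36,-116,10)),(ct,T(118,352),(0,44,54)),(ct,T(270,332),(0,-44,54)),
(cs,Sd(237,298),(0,'L',70)),(cs,Sd(432,88),(0,'R',70)),(cs,Sd(435,592),(0,'L',-158.7)),(cs,Sd(597,360),(0,'R',-158.7)),
(cs,Sd(398,352),(-55,28,0)),(cs,Sd(440,297),(-55,-28,0)),(cs,Sd(472,204),(-36,-116,13)),
(cs,Sd(265,300),(0,44,54)),(cs,Sd(343,225),(0,-44,54))]
def res(q,full=False):
    R,t=bay(q[:3]); L=q[3]
    r=[]
    for c,p,(x,y,z) in F:
        y=L if y=='L' else L-0.24 if y=='R' else y/1000
        r.append(proj(c,R@np.array([x/1000,y,z/1000])+t)-p)
    return np.array(r) if full else np.array(r).ravel()
s=least_squares(res,[0.5,0.05,0.1,0.06],loss='soft_l1')
print("bay",s.x,np.degrees(s.x[2]));print(np.round(res(s.x,True),1).tolist())
# each cam alone
FF=F
for c in (ct,cs):
    F=[f for f in FF if f[0] is c]; print(least_squares(res,s.x,loss='soft_l1').x)
P=lambda u,v:np.array([u/8+395,v/8+235])
G=[(P(148,100),(55,31,36)),(P(342,112),(55,-31,36)),(P(333,500),(-65,-31,36)),(P(135,490),(-65,31,36)),(P(103,478),(-65,31,0)),(P(112,108),(55,31,3))]
def rp(q):
    return np.array([proj(ct,Rz(q[2])@np.array(X)/1000+[q[0],q[1],0])-p for p,X in G]).ravel()
s=least_squares(rp,[0.4,-0.3,0.]);print("pack",s.x,np.degrees(s.x[2]),np.round(s.fun,1))
a=proj(cs,np.array([Rz(s.x[2])@np.array(X)/1000+[s.x[0],s.x[1],0] for p,X in G]));print(np.round(a,0).tolist())
E
```

```text
bay [0.58801707 0.0869048  0.18279892 0.06009304] 10.473606728150962
[[-0.2, -0.8], [0.7, -1.1], [-0.4, 0.8], [0.6, 0.0], [0.9, 0.2], [0.2, -0.7], [0.8, 2.2], [-0.3, -0.4], [-0.7, -1.9], [-0.2, 1.6], [1.1, 0.4], [0.1, 0.9], [0.1, 0.0], [-1.1, 0.2], [-0.1, -0.3], [0.5, -0.3], [0.3, 2.5], [0.1, 0.0]]
[0.58748198 0.08706241 0.17993956 0.06048345]
[0.58909477 0.0861652  0.18479634 0.05921928]
pack [ 0.42831647 -0.32134125 -0.04316697] -2.4732849348241848 [-0.5 -0.5  0.7 -0.5  1.   1.  -0.1  0.7 -0.8  0.5 -0.3 -1.4]
[[374.0, 169.0], [386.0, 160.0], [421.0, 177.0], [410.0, 188.0], [408.0, 197.0], [373.0, 178.0]]
```

Run:
```python
import cv2
s=cv2.imread("pics/side0.png")
cv2.imwrite("pics/s_pack.png",cv2.resize(s[150:205,360:430],None,fx=8,fy=8,interpolation=cv2.INTER_CUBIC))
```

```text
(no output)
```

View pics/s_pack.png

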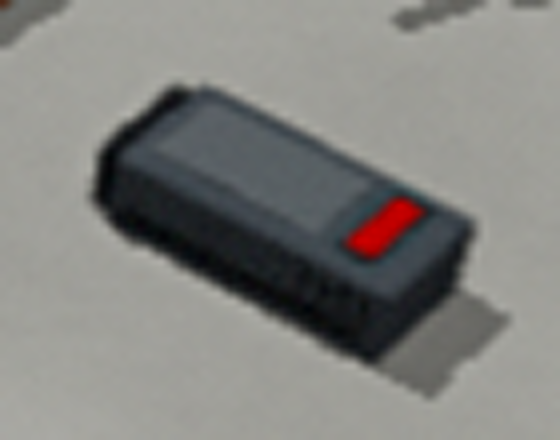

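```bash
cat >> geo.py <<'E'
BAY=[0.588,0.0867,0.183]; RB,TB=bay(BAY)
PK=[0.4283,-0.3213,-0.0432]
def bw(x,y,z): return RB@np.array([x,y,z])/1000+TB   # bay mm -> world
def toolR(Rf,pitch,flip=1,roll=0):
    """tool axes in frame Rf: x=(cos p,0,-sin p), y=flip*frame y ; roll about tool x (deg)"""
    p=np.radians(pitch); x=np.array([np.cos(p),0,-np.sin(p)]); y=np.array([0,flip,0.]); z=np.cross(x,y)
    return Rf@np.stack([x,y,z],1)@Rot.from_euler('x',roll,degrees=True).as_matrix()
def q(R): return Rot.from_matrix(R).as_quat()
def tcp(pt,R,d): return np.asarray(pt)-R[:,0]*d/1000   # pt lies d mm ahead of the TCP
E
python3 - <<'E'
from geo import *
from station import arm
def chk(name,pt,R,d):
    p=tcp(pt,R,d); s=arm.ik(p,q(R)); print(name,np.round(p,3),None if s is None else np.round(s,2))
for fl in (1,-1):
  for al in (0,20,35):
    R=toolR(RB,al,fl)
    chk(f"keeper {fl} {al}",bw(-14,-120,40),R,73); chk(" kend",bw(-14,-144,-20),R,73)
    chk(" bolt",bw(-8,-62,26),R,73); chk(" push",bw(48,0,17),R,73); chk(" push0",bw(-90,0,17),R,73)
  Rp=Rz(PK[2])
  for be in (45,55,65):
    R=toolR(Rp,be,fl); g=Rp@np.array([-.042,0,.018])+[PK[0],PK[1],0]
    chk(f"pick {fl} {be}",g,R,54); chk(" pre",g+[-.03,0,.12],R,54)
    R=toolR(RB,be,fl); chk(" ins0",bw(-140,0,20),R,54); chk(" ins",bw(-42,0,18),R,54)
E
```

```text
keeper 1 0 [ 0.562 -0.04   0.213] [ 0.85  0.9  -1.15  2.33  2.61  0.8  -0.46]
 kend [ 0.533 -0.07   0.164] None
 bolt [0.549 0.016 0.198] [ 0.69  0.93 -1.15  2.39  2.57  0.99 -0.53]
 push [0.577 0.085 0.158] [ 0.51  1.07 -1.15  2.32  2.54  1.17 -0.5 ]
 push0 [0.466 0.064 0.237] None
keeper 1 20 [ 0.58  -0.037  0.231] [ 0.59  0.59 -0.74  2.09  1.73  0.25  0.17]
 kend [ 0.55  -0.067  0.181] [ 0.87  0.86 -1.14  2.19  1.93  0.6   0.13]
 bolt [0.566 0.02  0.216] [ 0.31  0.54 -0.49  2.16  2.2   0.21 -0.45]
 push [0.595 0.088 0.176] [ 0.5   0.91 -1.15  2.09  1.88  0.81 -0.05]
 push0 [0.484 0.067 0.255] [ 0.61  0.56 -1.14  2.3   1.76  0.58 -0.14]
keeper 1 35 [ 0.597 -0.034  0.239] [ 0.54  0.62 -0.77  1.88  0.77  0.55  1.09]
 kend [ 0.567 -0.064  0.19 ] [ 0.58  0.66 -0.71  1.99  0.93  0.41  0.98]
 bolt [0.583 0.023 0.224] [ 0.44  0.63 -0.77  1.94  0.91  0.53  0.85]
 push [0.612 0.091 0.185] [ 0.26  0.72 -0.71  1.88  1.05  0.54  0.63]
 push0 [0.501 0.071 0.264] [ 0.19  0.39 -0.5   2.09  0.55  0.4   1.03]
pick 1 45 [ 0.348 -0.318  0.056] None
 pre [ 0.318 -0.318  0.176] None
 ins0 [0.477 0.066 
[... 1797 characters left out ...]
66 0.28 ] [-0.01  0.34 -0.23  2.03  0.14  0.61 -1.72]
 ins [0.555 0.081 0.222] [-0.15  0.52 -0.05  1.9   0.05  0.55 -1.62]
pick -1 55 [ 0.355 -0.318  0.062] [ 1.58  1.19 -1.15  2.35  2.27  0.65 -2.79]
 pre [ 0.325 -0.318  0.182] [ 1.68  0.79 -1.13  2.35  1.94  0.28 -2.64]
 ins0 [0.487 0.068 0.281] [-0.06  0.4  -0.18  1.9   0.09  0.85 -1.67]
 ins [0.564 0.082 0.223] [-0.14  0.58 -0.06  1.76  0.05  0.8  -1.61]
pick -1 65 [ 0.364 -0.319  0.067] [ 1.5   1.12 -1.15  2.28  1.9   0.67 -2.57]
 pre [ 0.334 -0.319  0.187] [ 1.22  0.52 -0.49  2.27 -0.65  0.11 -0.15]
 ins0 [0.496 0.07  0.28 ] [-0.09  0.48 -0.13  1.78  0.06  1.07 -1.64]
 ins [0.574 0.084 0.222] [-0.16  0.66 -0.05  1.62  0.03  1.05 -1.6 ]
```

Run:
```python
from geo import *
from station import arm
def chk(name,pt,R,d):
    p=tcp(pt,R,d); s=arm.ik(p,q(R)); print(name,np.round(p,3),None if s is None else np.round(s,2))
for fl in (1,-1):
  for al in (25,30):
    R=toolR(RB,al,fl)
    chk(f"keeper {fl} {al}",bw(-14,-120,40),R,73); chk(" kend",bw(-14,-144,-20),R,73)
    chk(" bolt",bw(-12,-58,26),R,73); chk(" push",bw(47,0,14),R,73); chk(" push0",bw(-90,0,14),R,73)
  Rp=Rz(PK[2])
  for be in (70,75,80,90):
    R=toolR(Rp,be,fl); g=Rp@np.array([-.04,0,.018])+[PK[0],PK[1],0]
    chk(f"pick {fl} {be}",g,R,54); chk(" pre",g+[-.0,0,.12],R,54)
    R=toolR(RB,be,fl); chk(" ins0",bw(-140,0,20),R,54); chk(" ins",bw(-38,0,18),R,54)
```

```text
keeper 1 25 [ 0.585 -0.036  0.234] [ 0.57  0.59 -0.74  2.02  1.2   0.3   0.68]
 kend [ 0.556 -0.066  0.185] [ 0.85  0.85 -1.15  2.12  1.67  0.61  0.35]
 bolt [0.568 0.024 0.221] [ 0.27  0.53 -0.46  2.1   1.37  0.17  0.36]
 push [0.598 0.089 0.178] [ 0.31  0.73 -0.77  2.03  1.67  0.48  0.04]
 push0 [0.488 0.068 0.256] [-0.17  0.33 -0.01  2.26  0.17  0.03  1.4 ]
keeper 1 30 [ 0.591 -0.035  0.237] [ 0.6   0.62 -0.82  1.95  0.98  0.45  0.89]
 kend [ 0.561 -0.065  0.188] [ 0.52  0.62 -0.58  2.07  1.1   0.23  0.81]
 bolt [0.573 0.025 0.224] [ 0.46  0.61 -0.78  2.02  1.14  0.43  0.62]
 push [0.603 0.09  0.181] [ 0.05  0.63 -0.35  1.97  1.03  0.24  0.59]
 push0 [0.493 0.069 0.259] [-0.16  0.34 -0.03  2.18  0.06  0.18  1.51]
pick 1 70 [ 0.37  -0.319  0.069] [ 1.46  1.1  -1.15  2.23  1.73  0.71  0.69]
 pre [ 0.37  -0.319  0.189] [ 1.25  0.58 -0.68  2.17  0.58  0.26  1.68]
 ins0 [0.5   0.07  0.279] [ 0.32  0.64 -0.84  1.7   0.41  1.28  1.11]
 ins [0.581 0.085 0.219] [ 0.24  0.83 -0.8   1.52  0.51  1.3   1.1 ]
pick 1 75 [ 0.374 -0.319  0.07 ] [ 1.    0.77 -0.39  2.19  1.5   0.1   0.78]
 pre [ 0.
[... 1961 characters left out ...]
71 0.277] [-0.13  0.56 -0.08  1.66  0.04  1.27 -1.61]
 ins [0.586 0.086 0.217] [-0.18  0.75 -0.01  1.47  0.01  1.28 -1.58]
pick -1 80 [ 0.379 -0.319  0.071] [ 0.78  0.74 -0.11  2.15 -0.28  0.12 -0.63]
 pre [ 0.379 -0.319  0.191] [ 0.73  0.51 -0.03  2.08 -0.22  0.43 -0.72]
 ins0 [0.509 0.072 0.276] [-0.15  0.61 -0.05  1.6   0.02  1.37 -1.6 ]
 ins [0.59  0.087 0.215] [-0.19  0.79  0.01  1.4  -0.    1.39 -1.57]
pick -1 90 [ 0.388 -0.32   0.072] [ 0.6   0.76  0.06  2.04 -0.13  0.34 -0.85]
 pre [ 0.388 -0.32   0.192] [ 0.59  0.54  0.08  1.97 -0.07  0.63 -0.89]
 ins0 [0.517 0.074 0.271] [-0.18  0.7   0.    1.49 -0.    1.56 -1.57]
 ins [0.598 0.089 0.211] [-0.21  0.88  0.05  1.26 -0.03  1.61 -1.54]
```

Run:
```python
from geo import *
from station import arm, snapshot
import cv2
R=toolR(RB,35,1)
arm.move_gripper(0.0)
p=tcp(bw(-60,-122,60),R,73)
arm.movep(p,q(R))
print(arm.read_time(),arm.read_tool_pos()-p,arm.read_opening(),arm.read_ft_force(),np.round(arm.read_joint_positions(),2))
p=tcp(bw(-40,-122,44),R,73); arm.line_to(p)
print(arm.read_time(),arm.read_tool_pos()-p)
s=snapshot("side");cv2.imwrite("pics/side1.png",cv2.resize(s[85:235,205:355],None,fx=4,fy=4,interpolation=cv2.INTER_CUBIC))
t=snapshot("top");cv2.imwrite("pics/top1.png",cv2.resize(t[110:250,220:360],None,fx=4,fy=4,interpolation=cv2.INTER_CUBIC))
from station import camera_info
tip=bw(-40,-122,44)
print(proj(camera_info("side"),tip)*4-np.array([205,85])*4,proj(camera_info("top"),tip)*4-np.array([220,110])*4)
```

```text
3.0833 [ 0.00012732 -0.00139114 -0.0002138 ] 0.0011808623758358717 [ 0.44773775 -0.09007205  0.13409728] [ 0.59  0.52 -0.77  1.89  0.59  0.57  1.25]
3.4 [-0.0003249  -0.0005695  -0.00080135]
[339.03304692 276.15737128] [368.01215509 312.83294946]
```

View pics/side1.png

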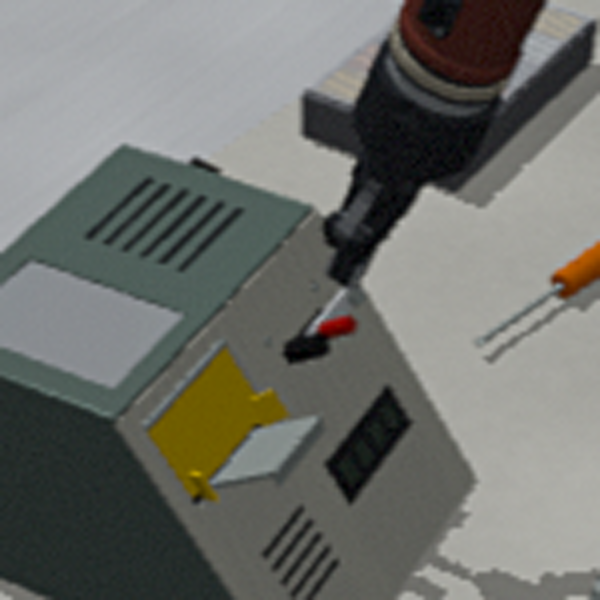

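View pics/top1.png

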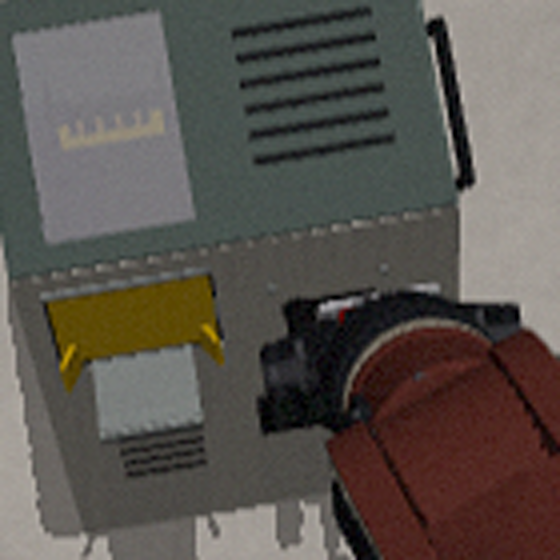

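```bash
cat >> geo.py <<'E'
def fbay(arm): return RB.T@np.asarray(arm.read_ft_force())
def tipbay(arm,d=73):
    Rt=Rot.from_quat(arm.read_eef_rot()).as_matrix(); return RB.T@(np.asarray(arm.read_tool_pos())+Rt[:,0]*d/1000-TB)*1000
E
python3 - <<'E'
from geo import *
from station import arm, snapshot
import cv2
R=toolR(RB,35,1)
go=lambda x,y,z,v=0.1: arm.line_to(tcp(bw(x,y,z),R,73),velocity=v)
go(-14,-122,44)
print(arm.read_time(),fbay(arm).round(1))
for th in np.arange(0.0,1.16,0.115):
    yl=-160+44*np.cos(th); zl=13-44*np.sin(th)
    go(-14,min(-122,yl-3),zl+6+8,0.06)
    print(round(th,2),round(arm.read_time(),2),tipbay(arm).round(1),fbay(arm).round(1))
    if np.linalg.norm(fbay(arm))>25: break
s=snapshot("side");cv2.imwrite("pics/side2.png",cv2.resize(s[85:235,205:355],None,fx=4,fy=4,interpolation=cv2.INTER_CUBIC))
E
```

```text
3.9083 [ 0.4 -0.5  0.2]
0.0 4.34 [ -14.3 -122.1   26.7] [0.5 0.8 0.9]
0.12 4.59 [ -13.9 -122.    22.1] [ 0.4 -1.5  1.1]
0.23 4.84 [ -14.  -122.1   16.8] [ 0.1 -0.3  0.9]
0.34 5.09 [ -14.1 -122.2   11.6] [ 0.1 -0.7  0.6]
0.46 5.34 [ -14.2 -123.7    6.8] [ 0.7 -0.6  1.2]
0.58 5.59 [ -14.2 -126.2    2.3] [0.2 0.2 0.6]
0.69 5.84 [ -14.2 -129.4   -1.7] [-0.3  0.6  0.9]
0.8 6.09 [ -14.1 -133.    -5.2] [0.6 0.6 0.2]
0.92 6.34 [ -14.1 -136.9   -8.4] [ 0.7 -0.4  0.2]
1.04 6.59 [ -14.  -141.2  -11. ] [0.4 0.3 1.4]
1.15 6.84 [ -14.  -145.7  -13.2] [ 0.9 -0.5  2.9]
```

View pics/side2.png

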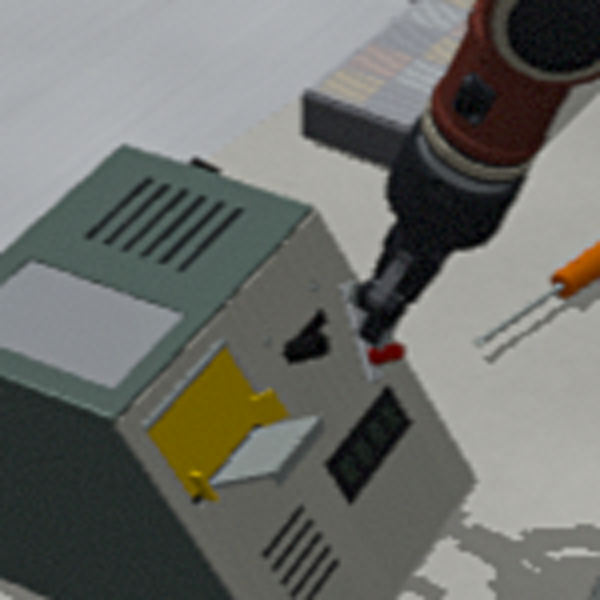

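Run:
```python
from geo import *
from station import arm, snapshot, camera_info
import cv2
R=toolR(RB,35,1)
go=lambda x,y,z,v=0.12: arm.line_to(tcp(bw(x,y,z),R,73),velocity=v)
go(-55,-142,0); 
s=snapshot("side"); cv2.imwrite("pics/side3.png",cv2.resize(s[85:235,205:355],None,fx=4,fy=4,interpolation=cv2.INTER_CUBIC))
for th in (0.9,1.0,1.1,1.2): print(th,(proj(camera_info("side"),bw(-36,-160+44*np.cos(th),13-44*np.sin(th)))-[205,85])*4)
go(-55,-58,40,0.2); go(-12,-58,25)
print(arm.read_time(),tipbay(arm).round(1),fbay(arm).round(1))
y=-58
while y>-103:
    y-=3; go(-12,y,25,0.06); f=fbay(arm)
    print(round(arm.read_time(),2),tipbay(arm).round(1),f.round(1))
    if np.linalg.norm(f)>18: break
s=snapshot("side");cv2.imwrite("pics/side4.png",cv2.resize(s[85:235,205:355],None,fx=4,fy=4,interpolation=cv2.INTER_CUBIC))
```

```text
0.9 [392.15273493 351.85036074]
1.0 [396.53423992 351.92066795]
1.1 [400.78138912 351.32638449]
1.2 [404.85312242 350.07898531]
8.6 [-12.  -58.7  24.2] [-0.  -0.9  0.2]
8.85 [-12.4 -61.7  25.4] [-0.4 -0.3 -0.1]
9.1 [-12.1 -64.5  25.1] [-0.8 -0.3  0.8]
9.35 [-12.  -67.4  24.9] [-0.  -0.9 -0.1]
9.6 [-12.  -70.4  24.9] [ 0.5  0.1 -0.1]
9.85 [-11.9 -73.   25.1] [-0.7  0.7  1. ]
10.1 [-11.7 -75.4  25.7] [0.5 1.2 1.7]
10.35 [-11.8 -78.5  25.7] [0.2 2.4 2. ]
10.6 [-11.8 -82.1  25.7] [0.5 2.  2.6]
10.85 [-11.8 -85.4  25.6] [0.3 2.8 2.8]
11.1 [-11.8 -88.5  25.5] [0.7 2.6 3.9]
11.35 [-11.8 -91.4  25.4] [0.8 1.8 4.7]
11.6 [-11.9 -94.4  25.4] [1.1 2.  4.4]
11.85 [-11.9 -97.4  25.3] [-0.1  2.5  4.8]
12.1 [-11.9 -99.6  25.3] [0.4 3.  4.1]
12.35 [ -11.9 -100.    25.3] [0.8 6.8 2.7]
```

View pics/side3.png

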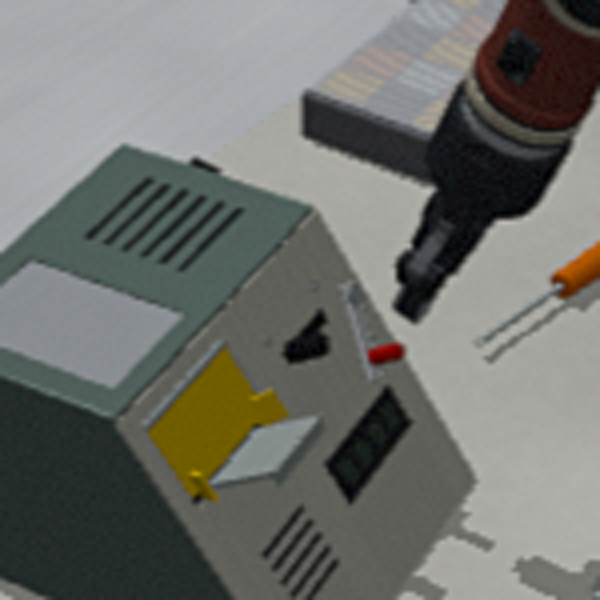

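View pics/side4.png

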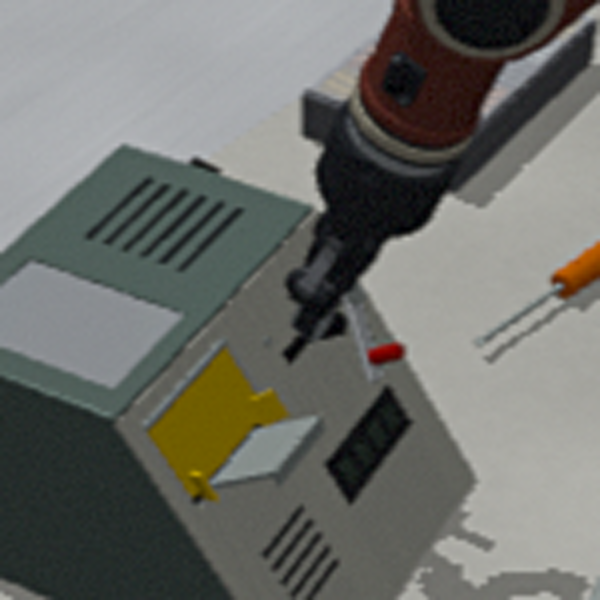

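Run:
```python
from geo import *
from station import arm, snapshot, camera_info
import cv2
R=toolR(RB,35,1)
arm.line_to(tcp(bw(-13,-96,26),R,73),velocity=0.1)
arm.line_to(tcp(bw(-100,-90,50),R,73),velocity=0.25)
s=snapshot("side"); cv2.imwrite("pics/side5.png",cv2.resize(s[85:235,205:355],None,fx=4,fy=4,interpolation=cv2.INTER_CUBIC))
print([((proj(camera_info("side"),bw(-30,y,16))-[205,85])*4).round() for y in (-90,-114)])
Rp=Rz(PK[2]); Rt=toolR(Rp,80,1)
g=Rp@np.array([-.042,0,.006])+[PK[0],PK[1],0]
p=tcp(g,Rt,66); print(p)
arm.move_gripper(1.0,80)
arm.movep(p+[0,0,.12],q(Rt)); print(arm.read_time(),np.round(arm.read_joint_positions(),2))
arm.line_to(p+[0,0,.03],velocity=.15)
print(arm.read_time(),arm.read_tool_pos()-p,np.round(arm.read_joint_positions(),2),arm.read_ft_force().round(1))
t=snapshot("top");cv2.imwrite("pics/top5.png",cv2.resize(t[200:340,360:500],None,fx=4,fy=4,interpolation=cv2.INTER_CUBIC))
s=snapshot("side");cv2.imwrite("pics/side5b.png",cv2.resize(s[110:230,340:480],None,fx=4,fy=4,interpolation=cv2.INTER_CUBIC))
```

```text
[array([325., 344.]), array([343., 323.])]
[ 0.3748891  -0.31899121  0.07099731]
15.35 [ 1.18  0.59 -0.7   2.07  0.59  0.51  1.63]
16.1 [0.00090066 0.00037527 0.03050745] [ 1.01  0.72 -0.45  2.14  0.77  0.26  1.47] [ 0.3 -0.3 -0.6]
```

View pics/side5.png

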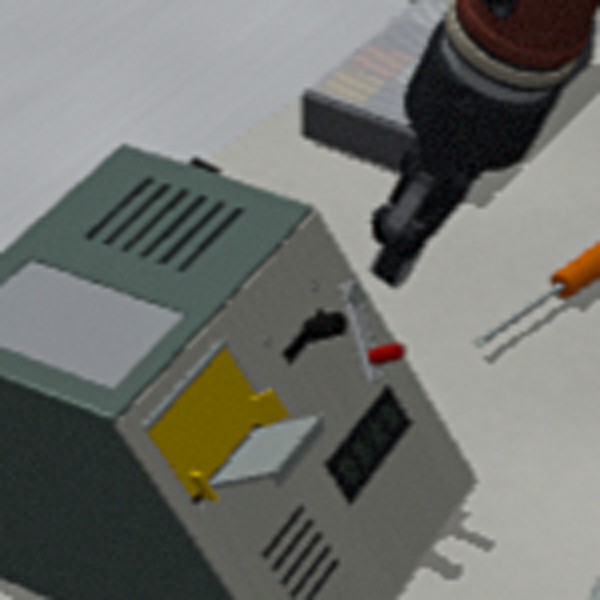

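View pics/side5b.png

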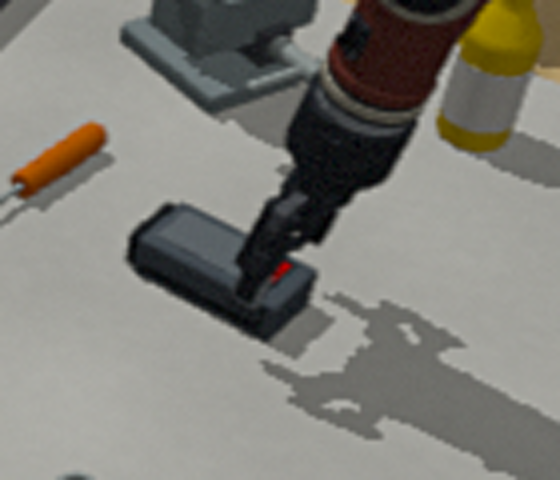

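View pics/top5.png

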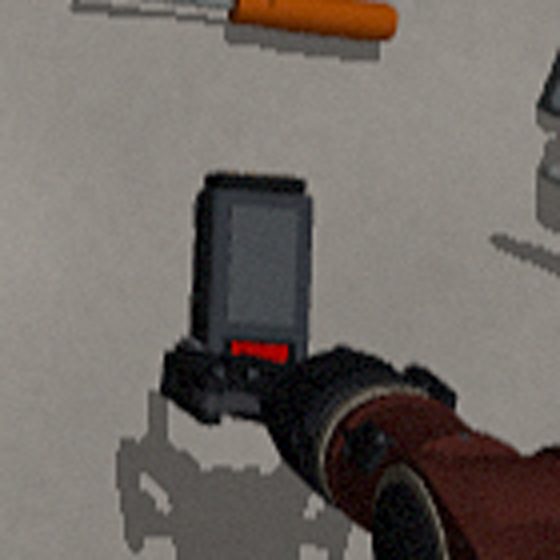

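Run:
```python
from geo import *
from station import arm, snapshot, camera_info
import cv2
Rp=Rz(PK[2]); Rt=toolR(Rp,80,1)
g=Rp@np.array([-.042,0,.006])+[PK[0],PK[1],0]
p=tcp(g,Rt,66)
arm.line_to(p,velocity=.08)
print(arm.read_time(),(arm.read_tool_pos()-p).round(4),arm.read_ft_force().round(1))
arm.move_gripper(0.0,90)
print(arm.read_time(),arm.read_opening(),arm.read_ft_force().round(1),(arm.read_tool_pos()-p).round(4))
arm.line_to(p+[0,0,.10],velocity=.12)
print(arm.read_time(),arm.read_opening(),arm.read_ft_force().round(1),(arm.read_tool_pos()-p).round(4))
t=snapshot("top");cv2.imwrite("pics/top6.png",cv2.resize(t[200:340,360:500],None,fx=4,fy=4,interpolation=cv2.INTER_CUBIC))
s=snapshot("side");cv2.imwrite("pics/side6.png",cv2.resize(s[70:230,320:480],None,fx=4,fy=3.75,interpolation=cv2.INTER_CUBIC)[:600])
```

```text
16.725 [ 0.0002 -0.0001  0.0003] [-0.6  0.4  0. ]
17.075 0.7120518901619592 [-0.9  0.1  6.9] [ 0.0001 -0.0002  0.001 ]
18.0583 0.7111184739348291 [-0.3  0.4 -4.9] [-0.001   0.0003  0.099 ]
```

View pics/top6.png

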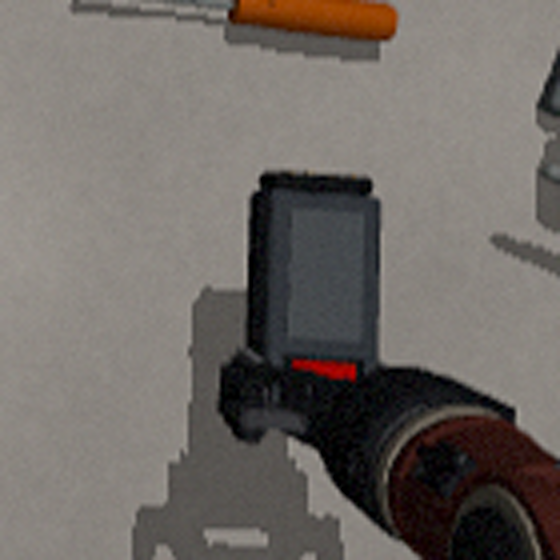

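View pics/side6.png

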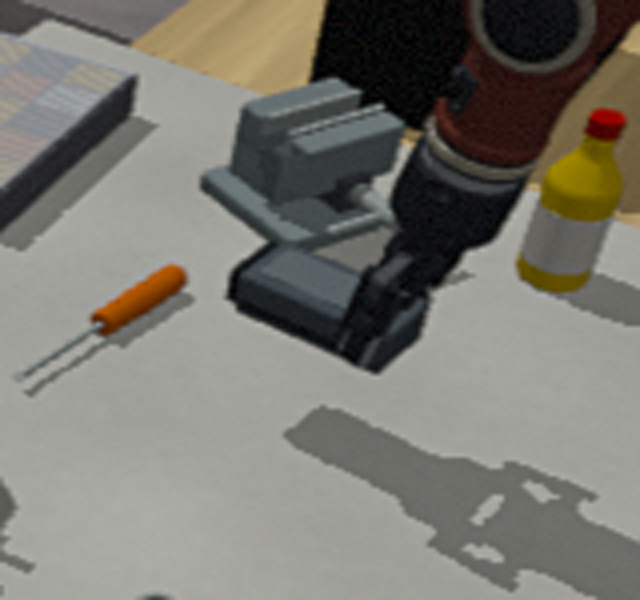

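Run:
```python
from geo import *
from station import arm, camera_info
for pd in (0,4,8):
  Rp=Rz(PK[2])@Rot.from_euler('y',pd,degrees=True).as_matrix()
  g=Rz(PK[2])@np.array([-.042,0,.02])+[PK[0],PK[1],.099]
  X=np.array([g+Rp@(np.array(v)/1000-[-.042,0,.02]) for v in ((55,31,36),(55,-31,36),(65,27,18),(65,-27,18),(-65,31,36),(-65,31,0),(-65,-31,36))])
  print(pd,((proj(camera_info("top"),X)-[360,200])*4).round().tolist(),((proj(camera_info("side"),X)-[320,70])*[4,3.75]).round().tolist())
```

```text
0 [[271.0, 187.0], [385.0, 194.0], [267.0, 170.0], [364.0, 175.0], [266.0, 410.0], [243.0, 401.0], [382.0, 417.0]] [[238.0, 271.0], [285.0, 235.0], [226.0, 283.0], [266.0, 252.0], [390.0, 338.0], [379.0, 377.0], [435.0, 299.0]]
4 [[266.0, 186.0], [379.0, 192.0], [262.0, 171.0], [358.0, 176.0], [267.0, 408.0], [244.0, 404.0], [383.0, 415.0]] [[236.0, 278.0], [283.0, 242.0], [224.0, 291.0], [265.0, 260.0], [389.0, 335.0], [381.0, 376.0], [434.0, 296.0]]
8 [[262.0, 185.0], [374.0, 191.0], [257.0, 173.0], [353.0, 178.0], [269.0, 406.0], [245.0, 407.0], [384.0, 413.0]] [[234.0, 285.0], [280.0, 249.0], [224.0, 299.0], [264.0, 268.0], [388.0, 333.0], [383.0, 375.0], [433.0, 294.0]]
```

```bash
cat > look.py <<'E'
from station import snapshot
import cv2
def look(n,c0,r0,w,h,k,out,img=None):
    im=snapshot(n) if img is None else cv2.imread(img)
    cv2.imwrite(out,cv2.resize(im[r0:r0+h,c0:c0+w],None,fx=k,fy=k,interpolation=cv2.INTER_CUBIC)); return im
E
python3 - <<'E'
from look import *
from geo import *
from station import camera_info
for n,c0,r0,w,h,o in (("side",370,125,65,50,"pics/s7.png"),("top",415,235,50,80,"pics/t7.png")):
  k=9 if n=="side" else 7
  im=snapshot(n); big=cv2.resize(im[r0:r0+h,c0:c0+w],None,fx=k,fy=k,interpolation=cv2.INTER_CUBIC)
  for pd,col in ((0,(0,255,0)),(5,(0,0,255))):
    Rp=Rz(PK[2])@Rot.from_euler('y',pd,degrees=True).as_matrix()
    g=Rz(PK[2])@np.array([-.042,0,.02])+[PK[0],PK[1],.099]
    X=np.array([g+Rp@(np.array(v)/1000-[-.042,0,.02]) for v in ((55,31,36),(55,-31,36),(-65,-31,36),(-65,31,36),(-65,31,0),(55,31,0))])
    P=(proj(camera_info(n),X)-[c0,r0]+.5)*k
    cv2.polylines(big,[P[:4].astype(int)],True,col,1); cv2.polylines(big,[P[[0,3,4,5]].astype(int)],True,col,1)
  cv2.imwrite(o,big)
E
```

```text
(no output)
```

View pics/s7.png

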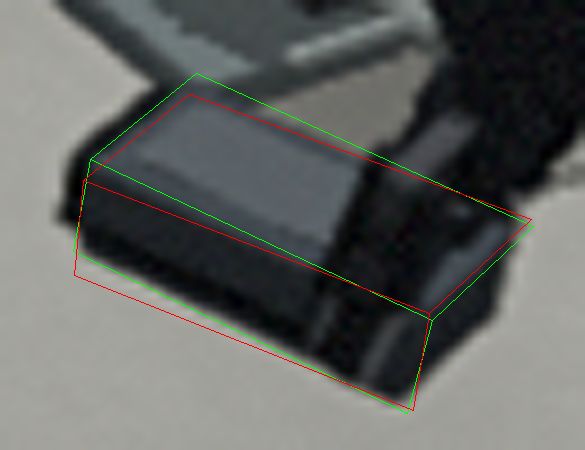

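View pics/t7.png

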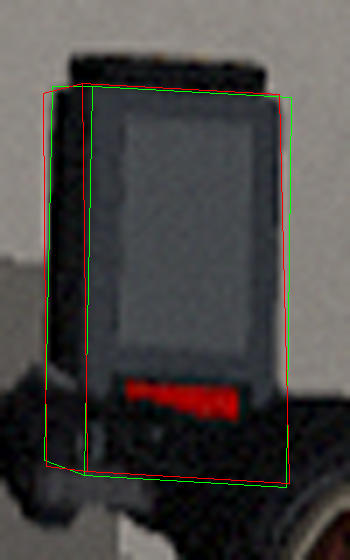

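```bash
cat >> geo.py <<'E'
_Rp=Rz(PK[2]); _Rt=toolR(_Rp,80,1)
_p=tcp(_Rp@np.array([-.042,0,.006])+[PK[0],PK[1],0],_Rt,66)
TCPK=_Rp.T@(_p-[PK[0],PK[1],0])*1000   # TCP in pack frame, mm
RI=toolR(RB,80,1)
def insp(nose,y,z): return bw(*(np.array([nose-65,y,z])+TCPK))
E
python3 - <<'E'
from geo import *
from station import arm, camera_info
from look import *
print(TCPK)
arm.line_to(arm.read_tool_pos()+[0.0,0,.12],velocity=.2)
print(np.round(arm.read_joint_positions(),2))
arm.movep(insp(-100,0,5),q(RI))
print(arm.read_time(),arm.read_opening(),np.round(arm.read_joint_positions(),2),(RB.T@(arm.read_tool_pos()-insp(-100,0,5))*1000).round(1),fbay(arm).round(1))
for n,c0,r0,w,h,o in (("side",235,110,110,100,"pics/s8.png"),("top",220,150,100,100,"pics/t8.png")):
  k=6
  im=snapshot(n); big=cv2.resize(im[r0:r0+h,c0:c0+w],None,fx=k,fy=k,interpolation=cv2.INTER_CUBIC)
  X=np.array([bw(v[0]-165,v[1],v[2]+5) for v in ((55,31,36),(55,-31,36),(-65,-31,36),(-65,31,36),(-65,31,0),(55,31,0))])
  P=(proj(camera_info(n),X)-[c0,r0]+.5)*k
  cv2.polylines(big,[P[:4].astype(int)],True,(0,255,0),1); cv2.polylines(big,[P[[0,3,4,5]].astype(int)],True,(0,255,0),1)
  X=np.array([bw(*v) for v in ((-55,28,0),(-55,-28,0),(0,-28,0),(0,28,0))]); P=(proj(camera_info(n),X)-[c0,r0]+.5)*k
  cv2.polylines(big,[P.astype(int)],True,(255,0,255),1)
  cv2.imwrite(o,big)
E
```

```text
[-5.34607797e+01  1.28754723e-14  7.09973117e+01]
[ 1.33  0.47 -0.89  1.96  0.41  0.76  1.77]
20.4333 0.7120400180010888 [ 0.35  0.61 -0.87  1.69  0.32  1.48  1.13] [ 0.6 -1.8 -0.5] [ 3.9 -0.  -4.3]
```

View pics/s8.png

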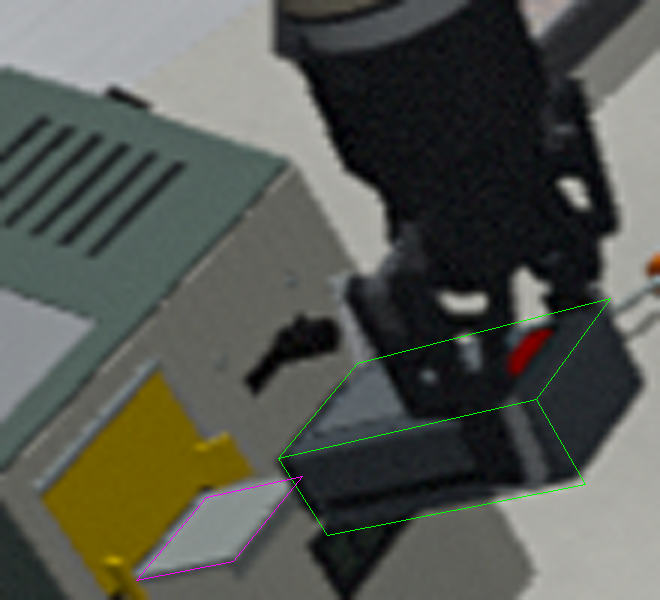

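View pics/t8.png

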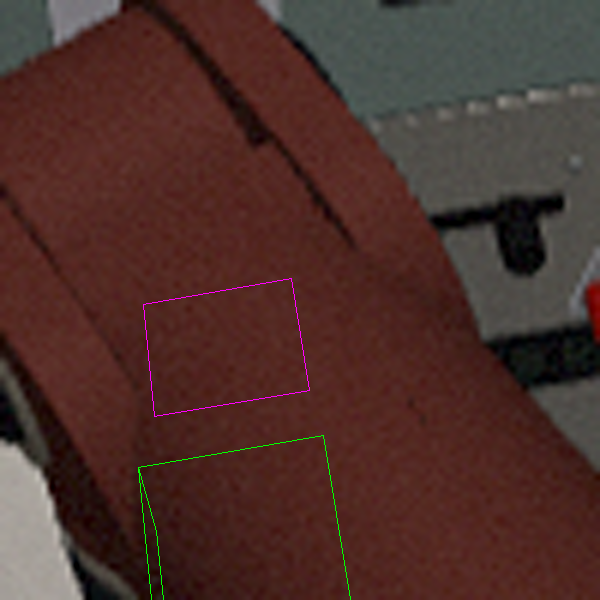

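Run:
```python
from geo import *
from station import arm, camera_info
from look import *
import numpy as np
im=snapshot("side"); c0,r0,k=265,160,10
big=cv2.resize(im[r0:r0+50,c0:c0+80],None,fx=k,fy=k,interpolation=cv2.INTER_CUBIC)
big=(255*(big/255.)**0.5).astype(np.uint8)
cv2.imwrite("pics/s9.png",big)
for pd in (0,-4):
  Rd=Rot.from_euler('y',pd,degrees=True).as_matrix(); g=np.array([-42,0,20.])
  X=np.array([bw(*(Rd@(np.array(v)-g)+g+[-165,-1.8,4.5])) for v in ((55,31,36),(55,31,0),(-65,31,0),(-65,31,36),(-65,-31,36),(65,27,3),(-65,-31,0))])
  print(pd,((proj(camera_info("side"),X)-[c0,r0]+.5)*k).round().tolist())
```

```text
0 [[170.0, 261.0], [251.0, 390.0], [680.0, 305.0], [599.0, 163.0], [723.0, -5.0], [220.0, 375.0], [799.0, 134.0]]
-4 [[159.0, 236.0], [232.0, 367.0], [678.0, 312.0], [607.0, 169.0], [730.0, 1.0], [201.0, 349.0], [797.0, 141.0]]
```

View pics/s9.png

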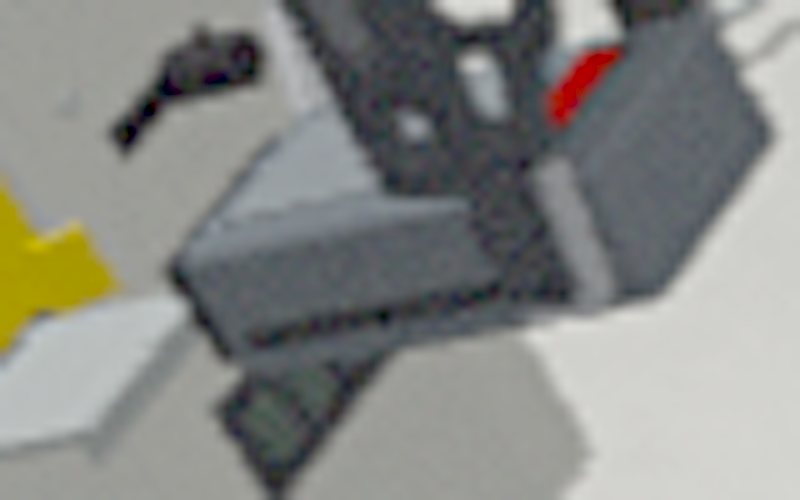

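Run:
```python
from geo import *
from station import arm
f0=fbay(arm)
for n,z,v in ((-70,4,.1),(-55,3,.06),(-40,3,.06),(-25,2,.06),(-12,1.5,.06),(0,1.5,.06)):
    arm.line_to(insp(n,0,z),velocity=v,ori=q(RI)); f=fbay(arm)
    e=RB.T@(arm.read_tool_pos()-insp(n,0,z))*1000
    print(n,round(arm.read_time(),2),e.round(1),(f-f0).round(1))
    if np.linalg.norm(f-f0)>15: break
from look import *
look("side",235,110,110,100,6,"pics/s10.png")
```

```text
-70 21.03 [ 0.1 -0.1 -0.4] [0.5 0.2 0.6]
-55 21.43 [ 0.2 -0.  -0.2] [0.6 0.6 0.3]
-40 21.83 [ 0.5 -0.   0.1] [0.4 1.2 1.1]
-25 22.23 [1.  0.  0.5] [ 1.9 -0.1  2.6]
-12 22.6 [1.2 0.2 0.8] [3.4 0.7 6.1]
0 22.95 [-0.3  0.4  1. ] [-3.   0.2 10. ]
```

View pics/s10.png

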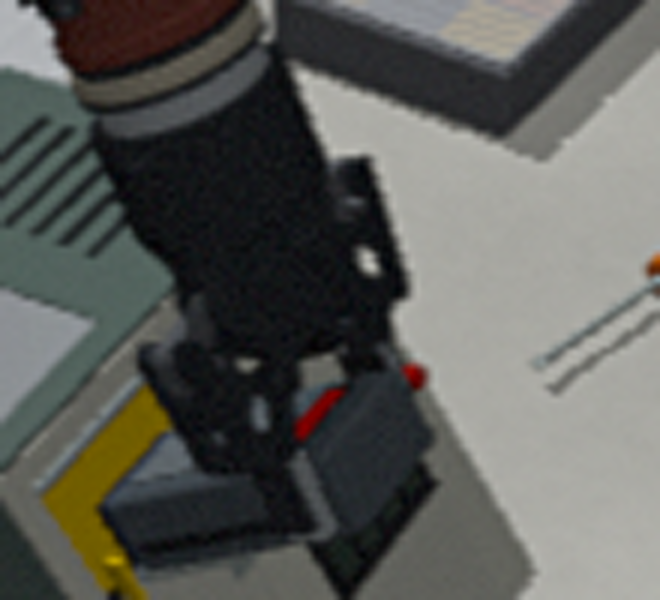

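Run:
```python
from geo import *
from station import arm
f0=np.array([3.9,0,-4.3])
for n,z,v in ((0,3.5,.05),(8,3.5,.06),(16,3.5,.06),(24,3.5,.06),(32,3.5,.06),(40,3.5,.06),(48,3.5,.06),(56,3.5,.06),(63,3.5,.06),(69,3.5,.06)):
    arm.line_to(insp(n,0,z),velocity=v,ori=q(RI)); f=fbay(arm)
    e=RB.T@(arm.read_tool_pos()-insp(n,0,z))*1000
    print(n,round(arm.read_time(),2),e.round(1),(f-f0).round(1))
    if np.linalg.norm(f-f0)>20: break
from look import *
look("side",235,110,110,100,6,"pics/s11.png")
```

```text
0 23.25 [-0.7  0.3 -0.6] [-5.6  1.8  5.4]
8 23.53 [ 0.4  0.1 -0.7] [-4.5  0.8  3.5]
16 23.82 [ 0.6 -0.2 -0.6] [-2.5  0.8  1.6]
24 24.1 [ 0.6 -0.3 -0.5] [-2.1  0.7 -0. ]
32 24.38 [ 0.7 -0.3 -0.4] [-1.  -0.8  0.6]
40 24.67 [ 0.8 -0.2 -0.3] [-0.6  0.2 -0.8]
48 24.95 [ 1.  -0.1 -0.3] [ 0.3  0.1 -1.2]
56 25.23 [ 0.7 -0.1 -0.2] [ 0.3 -0.2 -1.9]
63 25.5 [ 0.9 -0.  -0.2] [ 0.9  0.7 -2.2]
69 25.75 [ 0.7 -0.  -0.2] [ 1.7  0.5 -2.2]
```

View pics/s11.png

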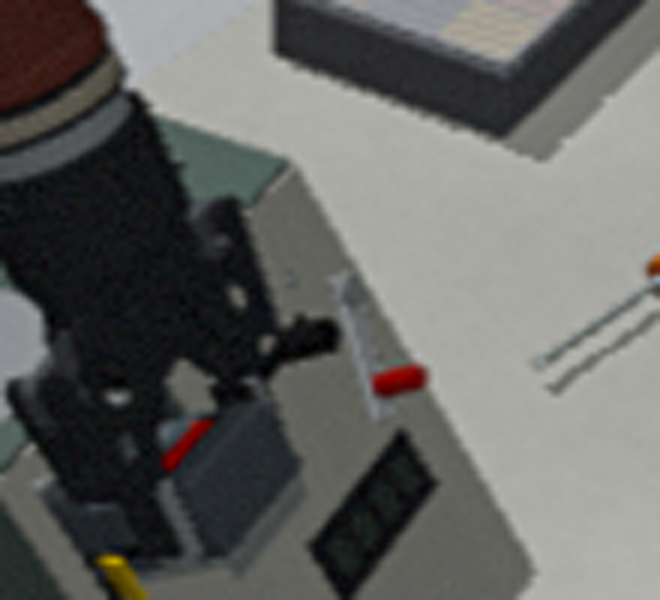

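Run:
```python
from geo import *
from station import arm
from look import *
arm.line_to(insp(70,0,1.5),velocity=.03,ori=q(RI)); print(fbay(arm).round(1))
arm.move_gripper(0.8,30); arm.pause(0.2)
print(arm.read_time(),arm.read_opening(),fbay(arm).round(1))
look("side",235,110,110,100,6,"pics/s12.png")
arm.move_gripper(1.0)
p=insp(70,0,1.5)-RI[:,0]*0.075-RB[:,0]*0.03
arm.line_to(p,velocity=.15)
print(arm.read_time(),fbay(arm).round(1))
look("side",235,110,110,100,6,"pics/s13.png"); look("top",220,150,100,100,6,"pics/t13.png")
```

```text
[ 0.6 -0.  -0.1]
26.4917 0.8026479378323818 [ 0.4  0.1 -1. ]
27.575 [-0.3  0.6 -0.3]
```

View pics/s12.png

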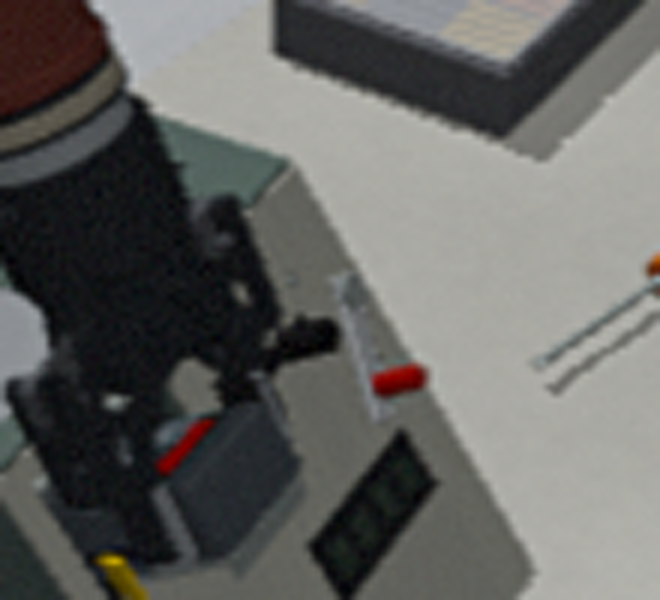

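View pics/s13.png

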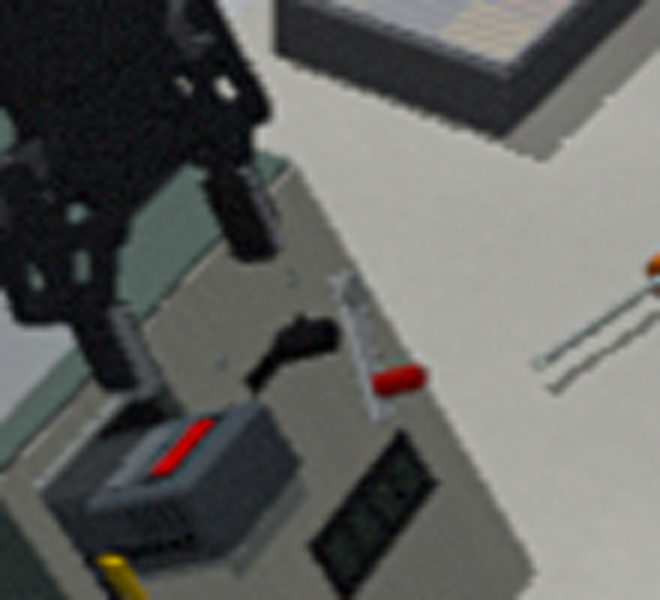

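View pics/t13.png

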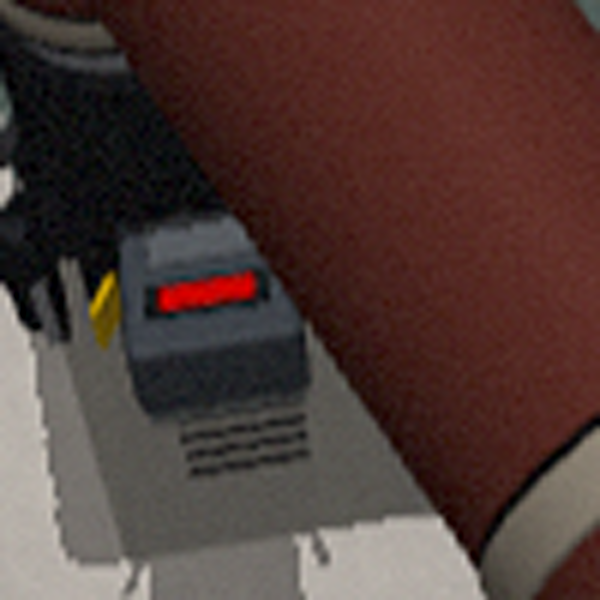

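Run:
```python
from geo import *
from station import arm
print(np.round(arm.read_joint_positions(),2), tipbay(arm).round(0))
for al in (18,20,22,24,26):
    R=toolR(RB,al,1)
    for x in (-110,-70,-30,10,49): 
        s=arm.ik(tcp(bw(x,0,17),R,73),q(R)); print(al,x,None if s is None else np.round(s,2))
```

```text
[ 0.19  0.83 -0.79  1.27  0.41  1.68  1.17] [-79.  -0.  73.]
18 -110 [ 0.63  0.5  -1.14  2.35  1.85  0.54 -0.25]
18 -70 [ 0.59  0.62 -1.14  2.3   1.89  0.64 -0.24]
18 -30 [ 0.55  0.73 -1.15  2.25  1.92  0.72 -0.21]
18 10 [ 0.53  0.83 -1.15  2.18  1.94  0.78 -0.17]
18 49 [ 0.5   0.92 -1.15  2.12  1.96  0.83 -0.12]
20 -110 [ 0.63  0.5  -1.14  2.32  1.73  0.53 -0.13]
20 -70 [ 0.59  0.62 -1.14  2.28  1.79  0.63 -0.14]
20 -30 [ 0.55  0.73 -1.15  2.22  1.83  0.71 -0.12]
20 10 [ 0.52  0.83 -1.15  2.16  1.86  0.77 -0.09]
20 49 [ 0.5   0.92 -1.15  2.09  1.88  0.81 -0.05]
22 -110 [-0.05  0.29 -0.16  2.31  2.15  0.06 -0.58]
22 -70 [ 0.59  0.61 -1.15  2.25  1.68  0.62 -0.04]
22 -30 [ 0.55  0.72 -1.15  2.19  1.74  0.7  -0.04]
22 10 [ 0.52  0.82 -1.15  2.13  1.77  0.76 -0.02]
22 49 [ 0.5   0.91 -1.15  2.06  1.8   0.8   0.02]
24 -110 [-0.05  0.29 -0.17  2.28  1.09  0.06  0.48]
24 -70 [ 0.59  0.61 -1.15  2.22  1.58  0.62  0.06]
24 -30 [-0.09  0.46 -0.12  2.18  2.13  0.07 -0.55]
24 10 [ 0.43  0.72 -0.96  2.1   1.69  0.59  0.02]
24 49 [ 0.41  0.81 -0.96  2.04  1.71  0.63  0.04]
26 -110 [ 0.14  0.31 -0.41  2.25  0.98  0.17  0.59]
26 -70 [-0.    0.38 -0.24  2.21  1.06  0.11  0.51]
26 -30 [-0.1   0.46 -0.12  2.15  1.11  0.06  0.47]
26 10 [-0.15  0.53 -0.05  2.09  1.14  0.03  0.43]
26 49 [-0.16  0.6  -0.03  2.02  1.19  0.02  0.38]
```

Run:
```python
from geo import *
from station import arm
from look import *
arm.move_gripper(0.0,60)
arm.line_to(arm.read_tool_pos()-RB[:,0]*0.05+RB[:,2]*0.04,velocity=.25)
R=toolR(RB,21,1)
s=arm.ik(tcp(bw(-85,0,40),R,73),q(R)); print(s)
arm.movep(tcp(bw(-85,0,40),R,73),q(R))
print(arm.read_time(),np.round(arm.read_joint_positions(),2),tipbay(arm).round(1))
for x in (-85,-30,10,49):
    s=arm.ik(tcp(bw(x,0,18),R,73),q(R)); print(x,None if s is None else np.round(s,2))
arm.line_to(tcp(bw(-85,0,18),R,73),velocity=.1)
print(arm.read_time(),tipbay(arm).round(1),fbay(arm).round(1))
look("side",235,110,110,100,6,"pics/s14.png"); look("top",220,150,100,100,6,"pics/t14.png")
```

```text
[ 0.61235058  0.54350721 -1.146698    2.22555989  1.59105221  0.5608424
  0.04043127]
29.975 [ 0.61  0.54 -1.15  2.22  1.59  0.56  0.04] [-84.1  -0.8  40.9]
-85 [ 0.6   0.57 -1.14  2.28  1.71  0.58 -0.08]
-30 [ 0.51  0.68 -1.06  2.2   1.79  0.63 -0.11]
10 [ 0.46  0.75 -1.01  2.14  1.83  0.64 -0.11]
49 [ 0.41  0.81 -0.95  2.08  1.86  0.63 -0.1 ]
30.3417 [-84.2   0.1  18.9] [-0.  -0.3  0.2]
```

View pics/s14.png

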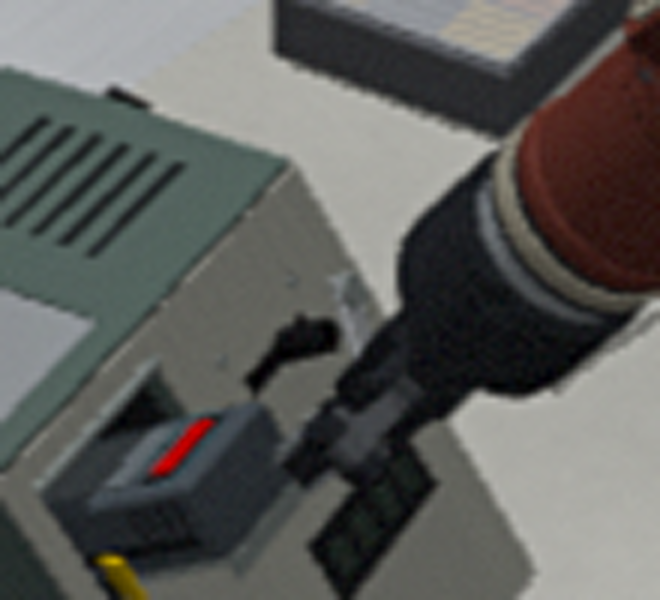

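View pics/t14.png

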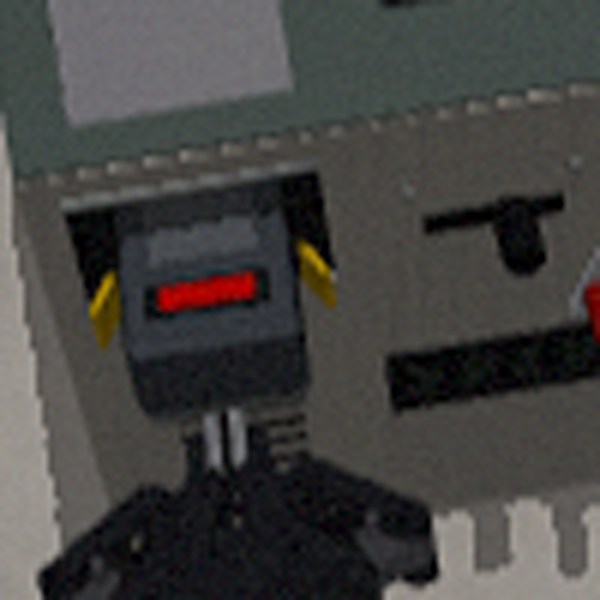

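Run:
```python
from geo import *
from station import arm
from look import *
R=toolR(RB,21,1)
x=-85
while x<38:
    x+=7 ; arm.line_to(tcp(bw(x,0,18),R,73),velocity=.06,ori=q(R)); f=fbay(arm)
    print(x,round(arm.read_time(),2),tipbay(arm).round(1),f.round(1))
    if np.linalg.norm(f)>15: break
look("side",235,110,110,100,6,"pics/s15.png"); look("top",220,150,100,100,6,"pics/t15.png")
```

```text
-78 30.71 [-77.5  -0.   18.4] [-0.1 -0.5  0.1]
-71 30.98 [-70.7   0.   17.9] [ 0.3 -0.2  0.1]
-64 31.24 [-63.7   0.   17.9] [-0.  -0.3 -0.1]
-57 31.51 [-56.7   0.   17.9] [-0.1  0.2 -0.2]
-50 31.77 [-49.6  -0.   17.9] [ 0.3  0.3 -0.2]
-43 32.04 [-42.6  -0.   17.9] [ 0.6 -0.3 -0.1]
-36 32.31 [-35.6  -0.1  17.9] [-1.2 -0.4 -0. ]
-29 32.58 [-28.6  -0.1  17.9] [-0.1  0.4 -0.5]
-22 32.84 [-21.6  -0.1  17.9] [ 0.1 -0.1 -0.5]
-15 33.11 [-14.6  -0.1  17.9] [-0.2  0.5  0.9]
-8 33.38 [-7.6 -0.1 17.9] [-0.3  0.1  0.1]
-1 33.64 [-0.6 -0.1 17.9] [ 0.5 -0.1 -0.4]
6 33.91 [ 6.4 -0.1 17.9] [ 0.5 -0.2  0.5]
13 34.17 [13.4 -0.1 17.9] [-0.4  0.2  1.1]
20 34.44 [20.4 -0.1 17.9] [-0.3  0.9 -0.9]
27 34.71 [27.4 -0.1 17.9] [ 0.7 -0.7  0.6]
34 34.98 [34.4 -0.1 17.9] [-0.5  0.2 -0.4]
41 35.24 [41.4 -0.  18. ] [ 0.5  1.  -0.6]
```

View pics/s15.png

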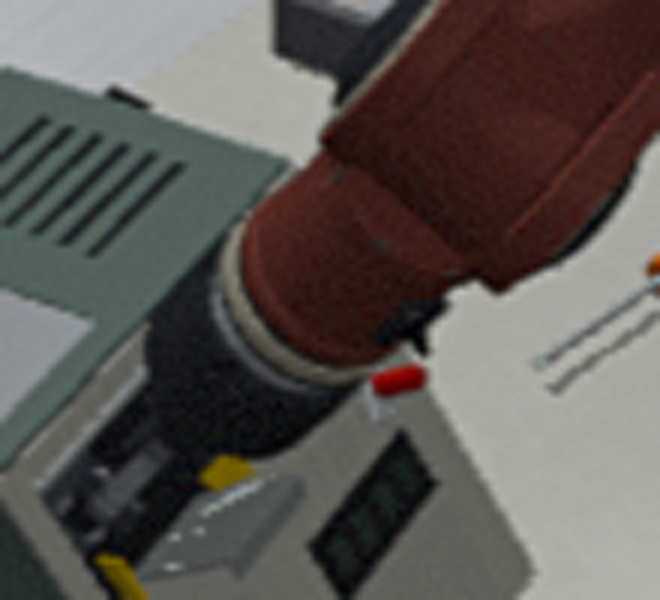

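View pics/t15.png

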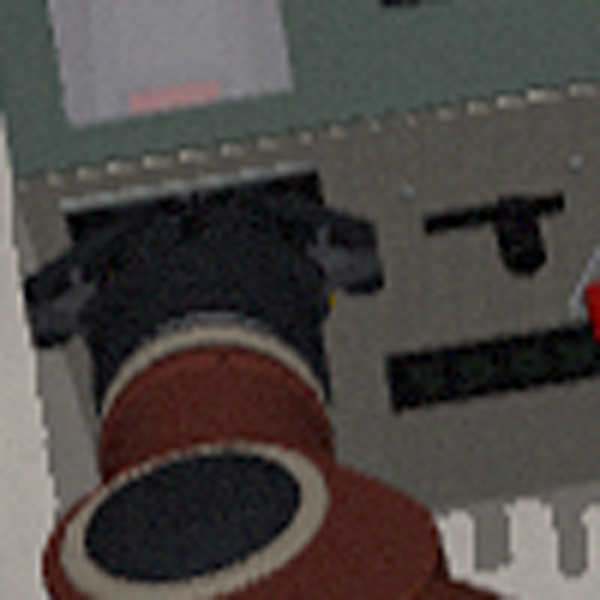

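```bash
cat >> geo.py <<'E'
def lamp_noses(u,v,ci,zb=36):
    """pixel in camera -> bay point on plane bay z=zb"""
    d=ci['R'].T@np.array([(u-ci['cx'])/ci['fx'],(v-ci['cy'])/ci['fy'],1]); c=-ci['R'].T@ci['t']
    n=RB[:,2]; k=(zb/1000-n@(c-TB))/(n@d); return RB.T@(c+k*d-TB)*1000
E
python3 - <<'E'
from geo import *
from station import arm, camera_info
ct=camera_info("top")
d=ct['R'].T@np.array([(425-ct['cx'])/ct['fx'],(235+425/8-ct['cy'])/ct['fy'],1]); c=-ct['R'].T@ct['t']
X=c+d*(0.036-c[2])/d[2]; L=(Rz(PK[2]).T@(X-[PK[0],PK[1],0]))*1000; print("lamp in pack",L)
b=lamp_noses(220+175/6,150+97/6,ct); print(b,"nose",b[0]-L[0]+65)
R=toolR(RB,21,1)
x=41
while x<54:
    x+=1.5 ; arm.line_to(tcp(bw(x,0,18),R,73),velocity=.03,ori=q(R)); f=fbay(arm)
    print(x,round(arm.read_time(),2),tipbay(arm).round(1),f.round(1))
    if np.linalg.norm(f)>14: break
E
```

```text
lamp in pack [-42.08528544  -0.33373747  36.        ]
[67.82341858  3.15212765 36.        ] nose 174.9087040167228
42.5 35.59 [42.3 -0.1 18. ] [-3.3 -0.5  0.8]
44.0 35.84 [43.7 -0.1 18. ] [-5.7 -0.7  0.6]
45.5 36.09 [45.3 -0.1 17.9] [-5.9 -1.   1.1]
47.0 36.34 [46.9 -0.1 18. ] [-6.9 -1.1  1.2]
48.5 36.59 [48.4 -0.1 17.7] [-5.5 -1.2  0. ]
50.0 36.84 [49.9 -0.  17.7] [-6.1 -0.3  1. ]
51.5 37.09 [51.4 -0.1 17.7] [-6.1 -0.6  0. ]
53.0 37.34 [52.1 -0.1 17.6] [-13.5  -1.9   1.9]
54.5 37.59 [52.3 -0.1 17.6] [-23.3  -3.3   4.5]
```

Run:
```python
from geo import *
from station import arm, camera_info
from look import *
R=toolR(RB,21,1)
arm.line_to(tcp(bw(20,0,18),R,73),velocity=.06,ori=q(R)); print(fbay(arm).round(1))
arm.line_to(tcp(bw(-90,0,18),R,73),velocity=.12,ori=q(R)); print(arm.read_time(),fbay(arm).round(1))
arm.line_to(tcp(bw(-115,-60,80),R,73),velocity=.15,ori=q(R)); print(arm.read_time(),fbay(arm).round(1))
look("side",175,85,160,150,4,"pics/s16.png"); look("top",200,90,140,140,4,"pics/t16.png")
cv2.imwrite("pics/top_end.png",snapshot("top"))
```

```text
[-2.4  0.2 -2.5]
39.3833 [0.4 0.7 0.2]
40.1333 [-0.7 -0.2 -0.6]
```

View pics/s16.png

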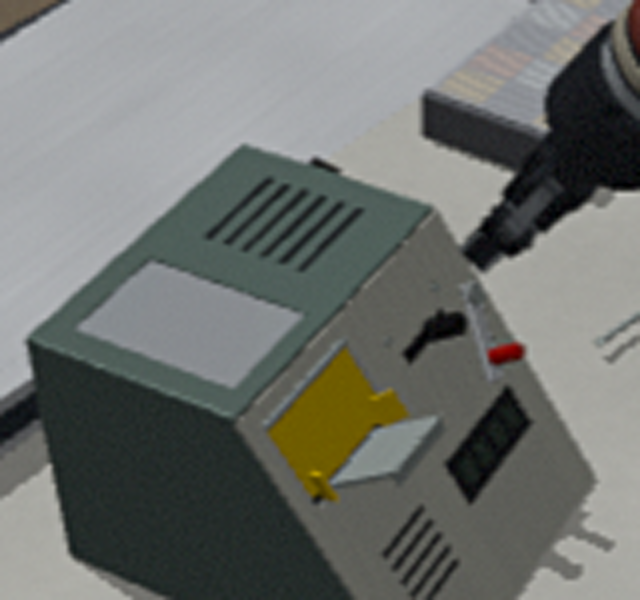

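View pics/t16.png

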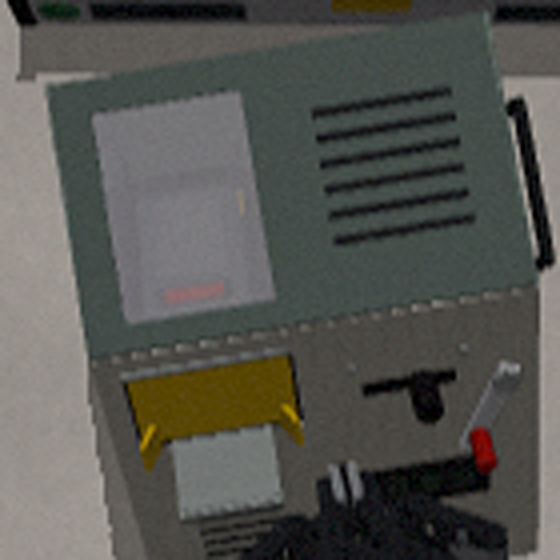

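View pics/top_end.png

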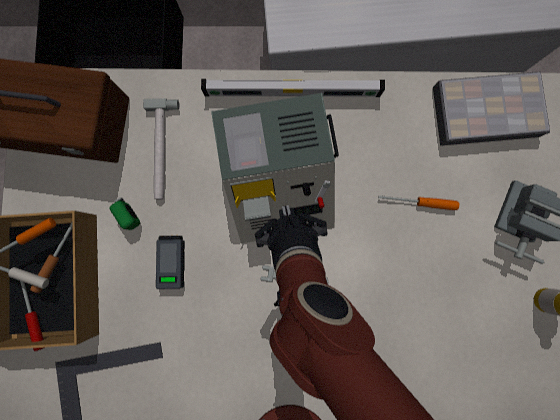

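Run:
```python
from geo import *
from station import arm, camera_info, ticket
b=lamp_noses(200+195/4,90+293/4,camera_info("top")); print(b,"nose x",b[0]+42.1+65)
print(arm.read_time(), fbay(arm).round(1), np.abs(arm.read_dq()).max())
ticket.finish_job()
```

```text
[77.75594586  3.25888611 36.        ] nose x 184.85594586227953
40.2833 [-0.6  0.5 -0.5] 0.003261381907519063
the job is handed in; nothing more can be done
```

The flat pack is on charge: pressed home on the contacts, with the flap shut behind it. I handed the job in at 40.3 s of the 67 s allowed.

**What I did**
- **Keeper:** I turned it down to about 1.1 rad.
- **Bolt:** I pushed it about 24 mm, until the force rose at its end stop.
- **Insertion:** I gripped the red-lamp pack near its tail and put its nose about 70 mm into the bay, opening the flap with the nose. I then let go; the pack stayed where it was.
- **Pressing home:** I pushed it in from behind with closed fingers. I felt about 6 N of contact drag over 10 mm, then a firm stop. The peak wrist force was about 23 N.

**Last checks**
- **Dock pictures:** the flap is shut, the bolt is drawn and the keeper is down. The red lamp shows through the window.
- **Nose position:** from the lamp I put the nose at about bay x 185 mm. The end stop is at 182 mm, and the accepted range is 178 to 188 mm.
- **Arm:** it was clear, at rest, and reading no force.
- **Other things on the table:** in the picture, the charged pack, screwdriver and tape measure look where they were. The arm half hides the wrench, so I could not fully check it.

**What disagreed**
- The finger met the stop about 4 mm deeper than I calculated, and the lamp lies at about +3 mm in bay y. I put the depth down to the calibration error (about 2 mm) and finger-shape error.
- The loading lip took about 10 N from the nose on the way in, so I raised the path by 2 mm.

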